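Close up the row on the laundry counter

TASK

Tidy the laundry counter by pushing alone: first push the long white box back into the corner of the low metal rail, its long side flush against the back rail and its end against the end stop. Then push the square white tub flush against the back rail and along it up against the free end of the box. Slide both along the counter without lifting or tipping them, leave the other things where they are, and finish clear of everything.

Things in the scene. Friction and masses are not known exactly. Their poses are not given: they have to be found in the camera images.
- rail: low aluminium L-shaped rail fixed to the counter, 28 mm high, 8 mm thick. Origin: inner corner, at counter height. The back rail runs from it 740 mm along -y, inner face at x = 0 facing the robot (-x); the end stop runs 70 mm along -x at the left end, inner face at y = 0 facing -y. The row stands at x < 0, y < 0. Its yaw varies by 0.08 rad
- box: long white plastic box, flat grey panel on top, loose, 80 (x) x 130 (y) x 60 mm tall, 0.3 to 0.65 kg; origin: centre of underside. x points away from the robot at the start, within 0.15 rad; its long side (y) belongs along the back rail. Home, its centre is 40 mm from the back rail and 65 mm from the end stop. Starts left or right of the tub
- tub: square white plastic tub with a round grey lid, loose, 80 x 80 x 52 mm tall, lid 70 mm across, up to 64 mm, 0.25 to 0.6 kg; origin: centre of underside; x points away from the robot at the start, within 0.15 rad. Home, its centre is 40 mm from the back rail and 170 mm from the end stop
- cup: small white plastic dosing cup, 36 mm across, 36 mm tall, open at the top, standing in front of the gap between box and tub; origin at the centre of its underside. Loose; leave alone
- soap: bar of white soap, 70 x 45 x 24 mm, lying near the rail's far right end; origin at the centre of its underside. Loose; leave alone
- peg: wooden clothes peg, 75 x 14 x 12 mm, lying flat at the left; origin at the centre of its underside, x along its length. Loose; leave alone
- stain: white stain remover bottle, 54 mm across, 150 mm tall, standing at the right; origin at the centre of its underside. Loose; leave alone
- brush: laundry brush with a handle, lying at the right near the robot; origin at its underside. Loose; leave alone
- jar: glass jar, 80 mm across, 90 mm tall, standing at the left, beyond the end stop; origin at the centre of its underside. Loose; leave alone
Mind the look-alikes: they are no part of the job. What is shaped like the tub but brown or red is not meant.

How it is judged:
By the outcome, as a careful person would: the job done as asked, in the order asked, and still so for the second after the job is handed in, with the robot touching nothing.
It also fails if it takes over 72 s, if anything falls off the work surface, if the arm or the gripper's body presses on something with over 40 N, if the wrist force passes 120 N, or if a joint passes its speed limit or range.

ROBOT

A 6-joint arm with a two-finger parallel gripper is mounted at the origin on the work surface. World frame = base frame: x ahead of the robot, y to its left, z up, the work surface at z = 0. Lengths are in m, angles in rad, forces in N, time in s.
With the tool pointing down it reaches from about 0.25 to 0.725 m from the base axis. Payload 4 kg.
Tool frame: the origin (TCP) lies midway between the tips of the shut fingers; the grasp point (between the pads) lies 19 mm behind it; z points along the fingers, y is the direction in which the jaws open and shut (so a half turn about z gives the same grasp; the last joint's range is limited). The gripper opens to 85 mm and grips with 20 to 120 N. Pads are 22 mm wide; open, the fingers measure 114 mm over their backs; the gripper's body (76 mm by 85 mm) begins 54 mm behind the grasp point. The pads swing forward as they close: fully open they stand 13 mm farther back than shut.
Start: joints at [0, 0.241, 0.005, 1.335, 0, 1.571], TCP at [0.5, -0, 0.231] pointing down, gripper open.
Joint ranges: [-2.72, 2.72], [-1.05, 1.87], [-1.09, 1.28], [-1.99, 2.15], [-1.42, 1.44], [-3.14, 3.14]. Speed limits (rad/s): [2.79, 2.79, 3.14, 3.14, 3.14, 3.14].

INTERFACE

Orientations are given as a unit quaternion [x, y, z, w].
In Python, from workcell import get_obs, camera, camera_model, job_done, masks_of gives the robot as it stands.
- The arm moves only by the tool jog_arm, never from a script. Its argument "deltas" is a list that holds one entry, the list of rows, each a list of 7 numbers: the shift along the tool's x, y, z in mm, then the turn, a rotation vector about the tool's x, y, z in degrees, then the finger opening in mm, from 0 to 85.4. A call has 1 to 5 rows; each row shifts and turns the pose as measured when the row begins, along the tool's axes as they then stand; what a row does not reach is not made up. A row lasts 1/10 s, in which the tool goes at most 50 mm and 8.59 degrees, less where a joint would pass 70% of its speed; a pose out of reach is approached as far as the arm can. A call with a gripper value outside its range is refused whole. The fingers move at their own pace and stop on an object; the grip force is fixed at half the most. Time passes only in rows, so rows that do not move let the fingers close. It gives the time, the measured TCP pose, the force and the opening at its end, in the units of the state.
- get_obs(): the state, without advancing time (a new reading comes with each control period).
- camera(name): name is "scene" or "side" or "wrist"; returns the picture (384x512x3 uint8, red, green, blue); there is no depth.
- camera_model(name): a dict with "fovy" (degrees; the focal length in pixels is half the picture's height over the tangent of half this angle, whatever the lens; pixels are square), "cx", "cy" (the principal point, pixels), "k1" (the pictures are not rectified: a ray, as slopes to the right and down, at radius r is drawn at 1 + k1 r^2 times it, then the intrinsics apply), "pose" (4x4, takes a point from camera to world coordinates); the wrist camera has in their place "T_tool_cam" (4x4, takes a point from camera to tool coordinates, whose origin is the TCP and whose axes are the flange's). Camera axes: x right, y down, z forward; pixel columns grow to the right and rows downward; lengths in m; the calibration is good to about 2 mm. A picture is of the moment at which its call begins: read the wrist's pose just before it. camera_model takes no time and is no camera call.
- job_done(): hands the job in, once; it reports no verdict.
Trained networks look in the newest picture that a camera, given by its name, has taken for a name from the list of things; names that differ only in an ending like _2 or _b are one class to them, and where a whole thing is asked for, a point or a joint stands for the part that bears it (a point fixed in the world has none). Each returns a list of dicts, best first, with "conf" (0 to 1); they miss things now and then, are a little off and sometimes report something else, mostly with a low value. They report only what shows in the picture. A call takes as long as a camera call. They do not tell look-alikes from the thing itself.
- masks_of(target, camera): "pixels" (384x512 bool, what is visible of it) and "at" ([column, row] in pixels, amid what is visible of it).
The state is a dict: "clock": time; "joint_pos": joint angles; "joint_vel": joint speeds; "tau": joint torques, N m; "eef_pos": TCP position; "tool_rot": TCP orientation; "ft_force": force on the tool from outside, world axes, zero at the start; "ft_torque": the same for the moment, N m; "grip_width": finger opening in m.
Only numpy, scipy, OpenCV 4.12 (cv2) and the standard library are available. Lean on these libraries where they do the work, as an engineer would, in place of code of your own. Each camera call takes 0.05 s, during which the arm holds its last target. There are 200 camera calls.

## Working session

There is one attempt and no reset: what is moved stays moved. The work goes in short steps, Python scripts to look and compute and a tool call to move; the robot and the scene stay as the last step left them, time stands still between calls to the robot, and variables do not carry over. Pictures are saved under pics/ and viewed, about 8 in all and at most 12, crops included, and the job is handed in when it is done.

Besides the shell and the picture viewer there is one more tool, called after "Request:" as name(argument=value, ...), one argument or row to a line, values as JSON. jog_arm: Moves the arm, as the interface text tells. Its arguments: {"type":"object","properties":{"deltas":{"type":"array"}},"required":["deltas"]}

```bash
mkdir -p pics; ls
python3 - <<'E'
from workcell import *
import cv2,numpy as np
o=get_obs();print(o['clock'],o['eef_pos'],o['tool_rot'],o['ft_force'])
for n in("scene","side"):
    p=camera(n);cv2.imwrite(f'pics/{n}0.png',cv2.resize(p[:,:,::-1],(768,576)))
    m=camera_model(n);print(n,m['fovy'],m['cx'],m['cy'],m['k1'],np.round(m['pose'],3).tolist())
    for t in("box","tub","rail","cup","soap","peg","stain","brush","jar"):
        for d in masks_of(t,n)[:3]: print(t,round(d['conf'],2),np.round(d['at']),d['pixels'].sum())
E
```

```text
pics
0.0 [4.99357924e-01 1.35836665e-05 2.30390244e-01] [ 0.70709475  0.70711801 -0.00074793 -0.00076003] [ 0.58723153  0.49000531 -0.04224121]
scene 54.152049250404694 257.7856618294247 189.6490959188437 -0.08507068322901087 [[-0.554, 0.443, -0.705, 1.312], [0.832, 0.304, -0.463, 0.57], [0.009, -0.843, -0.537, 0.67], [0.0, 0.0, 0.0, 1.0]]
box 0.95 [202. 179.] 1123
tub 0.84 [295. 181.] 653
tub 0.74 [268. 204.] 914
tub 0.57 [318. 211.] 894
rail 0.92 [220. 235.] 2302
cup 0.56 [249. 182.] 113
soap 0.72 [126. 179.] 208
stain 0.74 [172. 147.] 480
brush 0.54 [199. 148.] 224
jar 0.89 [374. 255.] 1321
side 43.62466495939108 265.2026224244467 193.8438794632457 0.03912065466290684 [[-0.899, -0.251, 0.359, -0.042], [-0.438, 0.526, -0.729, 1.081], [-0.006, -0.813, -0.582, 0.896], [0.0, 0.0, 0.0, 1.0]]
box 0.98 [277. 164.] 1044
box 0.44 [362. 155.] 380
tub 0.95 [295. 223.] 858
tub 0.87 [245. 242.] 1118
tub 0.65 [242. 209.] 923
rail 0.66 [192. 197.] 1417
cup 0.45 [284. 192.] 144
cup 0.34 [191. 195.] 1307
soap 0.54 [271. 133.] 136
peg 0.67 [210. 274.] 197
stain 0.56 [327. 134.] 483
brush 0.77 [359. 153.] 366
jar 0.83 [158. 270.] 1327
```

View pics/scene0.png

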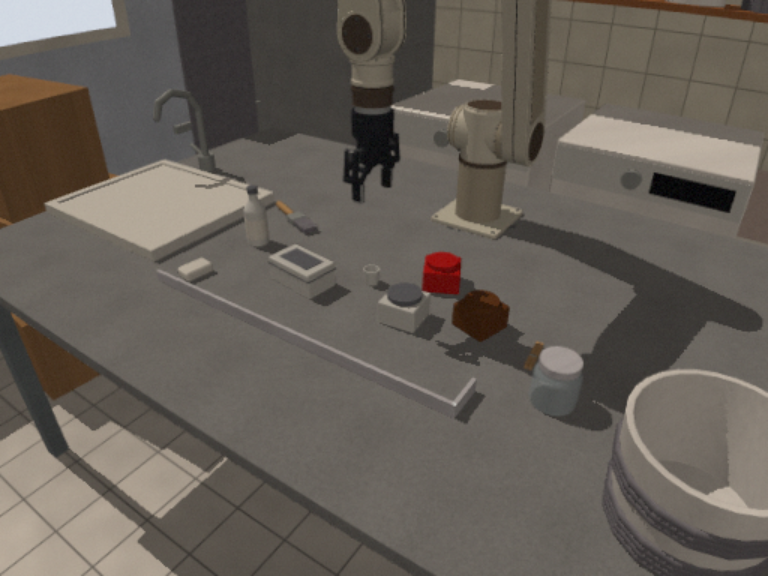

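View pics/side0.png

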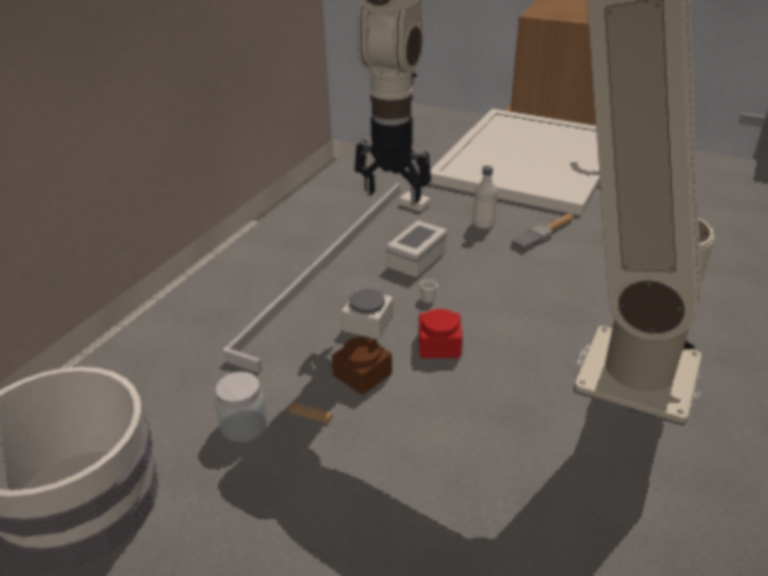

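The white box is at scene pixel (300,268) (768-wide view) and the white tub at (405,305), so the tub stands between the box and the corner. The cup is at (371,275). The red and brown tubs are look-alikes near (442,272) and (480,315). Next I'll fit poses to the masks.

```bash
cat > h.py <<'E'
from workcell import *
import cv2,numpy as np
from scipy.optimize import minimize
from scipy.spatial.transform import Rotation as R
def model(n,o=None):
    m=dict(camera_model(n))
    if n=='wrist':
        T=np.eye(4);T[:3,:3]=R.from_quat(o['tool_rot']).as_matrix();T[:3,3]=o['eef_pos'];m['pose']=T@m['T_tool_cam']
    return m
def proj(m,P):
    T=np.linalg.inv(m['pose']);c=np.asarray(P)@T[:3,:3].T+T[:3,3];s=c[:,:2]/c[:,2:];s=s*(1+m['k1']*(s**2).sum(1,keepdims=True))
    return s*192/np.tan(np.radians(m['fovy']/2))+[m['cx'],m['cy']]
def ray(m,uv,z):
    f=192/np.tan(np.radians(m['fovy']/2));K=np.array([[f,0,m['cx']],[0,f,m['cy']],[0,0,1]])
    s=cv2.undistortPoints(np.array(uv,float).reshape(-1,1,2),K,np.array([m['k1'],0,0,0,0]))[:,0]
    d=np.c_[s,np.ones(len(s))]@m['pose'][:3,:3].T;c=m['pose'][:3,3]
    return c+d*((z-c[2])/d[:,2])[:,None]
def cub(x0,x1,y0,y1,z0,z1): return np.array([[x,y,z] for x in(x0,x1) for y in(y0,y1) for z in(z0,z1)])
t=np.linspace(0,6.28,24,endpoint=False)
SH={'box':[cub(-.04,.04,-.065,.065,0,.06)],
'tub':[np.r_[cub(-.04,.04,-.04,.04,0,.052)],np.array([[.035*np.cos(a),.035*np.sin(a),z] for a in t for z in(.052,.064)])],
'rail':[cub(0,.008,-.74,.008,0,.028),cub(-.07,.008,0,.008,0,.028)],
'cup':[np.array([[.018*np.cos(a),.018*np.sin(a),z] for a in t for z in(0,.036)])]}
S=4
def sil(m,n,p):
    im=np.zeros((384*S,512*S),np.uint8);c,s=np.cos(p[2]),np.sin(p[2]);M=np.array([[c,s,0],[-s,c,0],[0,0,1]])
    for Q in SH[n]:
        u=(proj(m,Q@M+[p[0],p[1],0])+.5)*S
        cv2.fillConvexPoly(im,cv2.convexHull(u.astype(np.float32)).round().astype(np.int32),1)
    return cv2.resize(im.astype(np.float32),(512,384),interpolation=cv2.INTER_AREA)
def fit(n,views,p0):
    def cost(p):
        c=0
        for m,k in views:
            s=sil(m,n,p);c+=1-np.minimum(s,k).sum()/np.maximum(s,k).sum()
        return c/len(views)
    r=minimize(cost,p0,method='Nelder-Mead',options=dict(initial_simplex=[p0,np.add(p0,[.02,0,0]),np.add(p0,[0,.02,0]),np.add(p0,[0,0,.1])],xatol=1e-4,fatol=1e-5))
    return r.x,1-r.fun
def best(t,cam,near):
    ds=[d for d in masks_of(t,cam)]
    d=min(ds,key=lambda d:np.hypot(*(np.array(d['at'])-near)));return d['pixels'].astype(np.float32)
E
python3 - <<'E'
from h import *
a,b=model('scene'),model('side')
camera('scene');camera('side')
M={}
for n,s,q in(('box',(202,179),(277,164)),('tub',(268,204),(245,209)),('rail',(220,235),(192,197)),('cup',(249,182),(284,192))):
    M[n]=(best(n,'scene',s),best(n,'side',q))
    x=ray(a,[s],.03)[0];y=ray(b,[q],.03)[0];print(n,x,y)
    p0=[*((x+y)/2)[:2],0]
    if n=='rail':
        c=ray(a,[(455*2/3,403*2/3)],.028)[0];e=ray(b,[(228*2/3,350*2/3)],.028)[0];print(c,e);p0=[*c[:2],0]
    for v in([(a,M[n][0])],[(b,M[n][1])],[(a,M[n][0]),(b,M[n][1])]):
        r=fit(n,v,p0);print(n,np.round(r[0],4),round(r[1],3))
print(get_obs()['clock'])
E
```

```text
box [ 0.52258785 -0.17052089  0.03      ] [ 0.5323372  -0.17676663  0.03      ]
box [ 0.5298 -0.1711 -0.2013] 0.939
box [ 0.5282 -0.1739 -0.0929] 0.945
box [ 0.5294 -0.1734 -0.1362] 0.931
tub [0.52179784 0.08791774 0.03      ] [0.51254224 0.09204749 0.03      ]
tub [0.5153 0.0857 0.1824] 0.913
tub [0.5178 0.0825 0.1631] 0.924
tub [0.5163 0.0859 0.1715] 0.915
rail [0.71694763 0.06010698 0.03      ] [0.68801403 0.10858545 0.03      ]
[0.70223223 0.30286546 0.028     ] [0.69538534 0.29990234 0.028     ]
rail [0.6995 0.2971 0.0077] 0.888
rail [0.6987 0.2935 0.0057] 0.909
rail [0.6999 0.295  0.0041] 0.891
cup [ 0.45003508 -0.03114479  0.03      ] [ 0.44374734 -0.03732219  0.03      ]
cup [ 0.4411 -0.0458  0.252 ] 0.859
cup [ 0.4414 -0.0475  0.1523] 0.704
cup [ 0.4413 -0.0456  0.1149] 0.778
1.5
```

Run:
```python
from h import *
a,b=model('scene'),model('side')
camera('scene');camera('side')
for nm,s,q in(('red',(295,181),(295,223)),('brown',(318,211),(245,242))):
    v=[(a,best('tub','scene',s)),(b,best('tub','side',q))];r=fit('tub',v,[*ray(a,[s],.03)[0][:2],0]);print(nm,np.round(r[0],3),round(r[1],2))
print('stain',ray(a,[(172,162)],0),ray(b,[(323,150)],0));print('brush',ray(a,[(199,148)],.01),ray(b,[(359,153)],.01))
print('soap',ray(a,[(126,179)],.02));print('peg',ray(b,[(210,274)],.01));print('jar',ray(b,[(158,270)],.04))
```

```text
red [0.36  0.088 0.448] 0.89
brown [ 0.455  0.225 -0.294] 0.92
stain [[ 0.45472605 -0.38036151  0.        ]] [[ 0.44049349 -0.38022383  0.        ]]
brush [[ 0.32251799 -0.36101795  0.01      ]] [[ 0.31140605 -0.39891593  0.01      ]]
soap [[ 0.65629182 -0.39536209  0.02      ]]
peg [[0.47762982 0.35081689 0.01      ]]
jar [[0.58496329 0.41962322 0.04      ]]
```

Request:
jog_arm(
  deltas=[
    [[-35,0,0,0,0,8.5,85],[-35,0,0,0,0,8.5,85],[-35,0,0,0,0,8.5,85],[0,0,0,0,0,8.5,85],[0,0,0,0,0,0,85]],
  ],
)

```text
clock: 2.3
eef_pos: [0.4845, -0.1059, 0.2311]
tool_rot: [0.886, 0.463, 0.0, 0.0]
ft_force: [-0.3, -0.8, -0.0]
grip_width: 0.0852
```

Request:
jog_arm(
  deltas=[
    [[0,0,0,0,0,8.5,85],[0,0,0,0,0,8.5,85],[0,0,0,0,0,8.5,85],[0,0,0,0,0,8.5,85],[0,0,0,0,0,8.5,85]],
  ],
)

```text
clock: 2.8
eef_pos: [0.4849, -0.1044, 0.2312]
tool_rot: [0.994, 0.107, 0.001, 0.0]
ft_force: [-0.3, -0.1, -1.2]
grip_width: 0.0853
```

Request:
jog_arm(
  deltas=[
    [[0,0,0,0,0,8.5,85],[0,0,0,0,0,4.5,85],[-22,35,0,0,0,0,85],[-22,35,0,0,0,0,85],[0,0,0,0,0,0,85]],
  ],
)

```text
clock: 3.3
eef_pos: [0.441, -0.1718, 0.2309]
tool_rot: [1.0, 0.001, 0.001, 0.0]
ft_force: [0.7, 0.9, 0.1]
grip_width: 0.0851
```

Request:
jog_arm(
  deltas=[
    [[0,0,50,0,0,0,85],[0,0,50,0,0,0,85],[0,0,50,0,0,0,85],[0,0,40,0,0,0,85],[0,0,22,0,0,0,85]],
  ],
)

```text
clock: 3.8
eef_pos: [0.4513, -0.172, 0.0192]
tool_rot: [1.0, 0.01, 0.011, 0.003]
ft_force: [-0.2, 0.3, 1.0]
grip_width: 0.0849
```

Request:
jog_arm(
  deltas=[
    [[0,3,5,0,0,0,85],[15,0,0,0,0,0,85],[12,0,0,0,0,0,85],[12,0,0,0,0,0,85],[10,0,0,0,0,0,85]],
  ],
)

```text
clock: 4.3
eef_pos: [0.499, -0.1705, 0.0125]
tool_rot: [1.0, 0.015, 0.005, 0.002]
ft_force: [-1.8, -0.4, -0.2]
grip_width: 0.0847
```

Request:
jog_arm(
  deltas=[
    [[12,0,0,0,0,0.7,85],[12,0,0,0,0,0.7,85],[12,0,0,0,0,0,85],[12,0,0,0,0,0,85],[12,0,0,0,0,0,85]],
  ],
)

```text
clock: 4.8
eef_pos: [0.5624, -0.1683, 0.0162]
tool_rot: [1.0, 0.005, 0.005, 0.002]
ft_force: [-3.0, -1.5, -1.5]
grip_width: 0.0851
```

Request:
jog_arm(
  deltas=[
    [[10,0,0,0,0,0,85],[10,0,0,0,0,0,85],[8,0,0,0,0,0,85],[6,0,0,0,0,0,85],[4,0,0,0,0,0,85]],
  ],
)

```text
clock: 5.3
eef_pos: [0.6041, -0.1666, 0.0189]
tool_rot: [1.0, 0.008, 0.005, 0.002]
ft_force: [-2.1, -0.2, -1.1]
grip_width: 0.0851
```

Request:
jog_arm(
  deltas=[
    [[3,0,1,0,0,0.5,85],[3,0,1,0,0,0,85],[2,0,1,0,0,0,85]],
  ],
)

```text
clock: 5.6
eef_pos: [0.6089, -0.1663, 0.0149]
tool_rot: [1.0, 0.003, 0.001, 0.002]
ft_force: [-7.0, 0.3, -0.2]
grip_width: 0.085
```

Request:
jog_arm(
  deltas=[
    [[2,0,0,0,0,0,85],[2,0,0,0,0,0,85]],
  ],
)

```text
clock: 5.8
eef_pos: [0.6085, -0.1662, 0.0132]
tool_rot: [1.0, 0.002, -0.004, 0.001]
ft_force: [-7.6, -0.4, 2.5]
grip_width: 0.0853
```

Request:
jog_arm(
  deltas=[
    [[6,0,0,0,0,0,85],[6,0,0,0,0,0,85]],
  ],
)

```text
clock: 6.0
eef_pos: [0.6073, -0.1662, 0.0127]
tool_rot: [1.0, 0.002, -0.017, 0.001]
ft_force: [-20.1, 0.5, 15.3]
grip_width: 0.0849
```

Run:
```python
from h import *
print(get_obs()['eef_pos'],get_obs()['ft_force'])
a,b=model('scene'),model('side')
p=camera('scene');camera('side')
k,l=masks_of('box','scene')[0]['pixels'],masks_of('box','side')[0]['pixels']
for v in([(a,k)],[(b,l)]): print(fit('box',v,[.655,-.17,0]))
p=p.copy();p[k]=p[k]//2+[0,127,0];cv2.imwrite('pics/s1.png',cv2.resize(p[100:300,60:326,::-1].astype(np.uint8),None,fx=3,fy=3))
```

```text
[ 0.60734835 -0.16620945  0.01274312] [-20.09575001   0.54763397  15.28987409]
(array([ 0.66015209, -0.16441191, -0.07823077]), np.float64(0.798553466796875))
(array([ 0.6649756 , -0.16855553,  0.14271311]), np.float64(0.562320351600647))
```

Request:
jog_arm(
  deltas=[
    [[-10,0,0,0,0,0,85],[-20,0,0,0,0,0,85],[-20,0,-20,0,0,0,85],[-10,0,-50,0,0,0,60],[0,0,-50,0,0,0,45]],
  ],
)

```text
clock: 6.7
eef_pos: [0.5465, -0.1652, 0.1319]
tool_rot: [1.0, 0.001, -0.021, -0.001]
ft_force: [1.3, -0.8, -0.1]
grip_width: 0.059
```

```bash
cat > d.py <<'E'
import sys
from h import *
def go(p,th):  # th: world angle of tool x
    o=get_obs();q=R.from_quat(o['tool_rot']);t=R.from_euler('z',th,degrees=True)*R.from_quat([1,0,0,0])
    print('pos',np.round(o['eef_pos'],4),'F',np.round(o['ft_force'],1),'toolxyz mm',np.round(q.inv().apply(np.array(p)-o['eef_pos'])*1e3,1),'rot',np.round((q.inv()*t).as_rotvec(degrees=True),1))
if __name__=='__main__': a=list(map(float,sys.argv[1:]));go(a[:3],a[3])
E
python3 d.py .655 -.28 .16 90
python3 - <<'E'
from h import *
a=model('scene');camera('scene');b=model('side');camera('side')
k,l=[masks_of('box',c)[0]['pixels'] for c in('scene','side')]
for v in([(a,k)],[(b,l)],[(a,k),(b,l)]): print(fit('box',v,[.655,-.17,0]))
E
```

```text
pos [ 0.5465 -0.1652  0.1319] F [ 1.3 -0.8 -0.1] toolxyz mm [107.  115.  -32.8] rot [ -2.    1.7 -89.8]
(array([ 0.65900004, -0.16548238, -0.02171498]), np.float64(0.7847693562507629))
(array([ 0.66225877, -0.16717289,  0.01455173]), np.float64(0.95570969581604))
(array([ 0.66182197, -0.16554095,  0.00319586]), np.float64(0.8653295636177063))
```

Request:
jog_arm(
  deltas=[
    [[30,35,-20,0,2.4,0,45],[40,40,-10,0,0,0,45],[35,35,0,0,0,0,45],[0,0,0,0,0,-8.5,45],[0,0,0,0,0,-8.5,45]],
  ],
)

```text
clock: 7.4
eef_pos: [0.6536, -0.2742, 0.1465]
tool_rot: [0.988, 0.155, -0.003, -0.005]
ft_force: [0.6, 0.4, 1.1]
grip_width: 0.0448
```

Request:
jog_arm(
  deltas=[
    [[0,0,0,0,0,-8.5,45],[0,0,0,0,0,-8.5,45],[0,0,0,0,0,-8.5,45],[0,0,0,0,0,-8.5,45],[0,0,0,0,0,-8.5,45]],
  ],
)

```text
clock: 7.9
eef_pos: [0.6519, -0.2737, 0.1308]
tool_rot: [0.862, 0.507, -0.005, -0.012]
ft_force: [-0.4, 0.0, -0.5]
grip_width: 0.045
```

Request:
jog_arm(
  deltas=[
    [[0,0,0,0,0,-8.5,45],[0,0,0,0,0,-8.5,45],[0,0,0,0,0,-8.5,45],[0,0,0,0,0,-4,45],[0,0,0,0,0,0,45]],
  ],
)

```text
clock: 8.4
eef_pos: [0.6496, -0.2718, 0.1178]
tool_rot: [0.701, 0.713, -0.004, -0.02]
ft_force: [-0.3, 0.4, -0.3]
grip_width: 0.0451
```

```bash
python3 d.py .658 -.275 .015 90
```

```text
pos [ 0.6496 -0.2718  0.1178] F [-0.3  0.4 -0.3] toolxyz mm [ -5.7  11.7 102.4] rot [-1.9 -1.3  1. ]
```

Request:
jog_arm(
  deltas=[
    [[-5,10,20,-1.9,-1.3,1,45],[0,0,35,0,0,0,45],[0,0,30,0,0,0,45],[0,0,12,0,0,0,45]],
  ],
)

```text
clock: 8.8
eef_pos: [0.6609, -0.2764, 0.0156]
tool_rot: [0.71, 0.704, 0.001, 0.001]
ft_force: [-0.4, -0.5, 0.4]
grip_width: 0.0448
```

```bash
python3 d.py .658 -.242 .017 90
```

```text
pos [ 0.6609 -0.2764  0.0156] F [-0.4 -0.5  0.4] toolxyz mm [34.3 -3.1 -1.5] rot [ 0.2  0.  -0.5]
```

Request:
jog_arm(
  deltas=[
    [[10,-4,0,0,0,-0.5,30],[10,0,0,0,0,0,30],[10,0,0,0,0,0,30],[10,0,0,0,0,0,30],[10,0,0,0,0,0,30]],
  ],
)

```text
clock: 9.3
eef_pos: [0.6549, -0.2256, 0.0113]
tool_rot: [0.709, 0.705, -0.001, -0.001]
ft_force: [-1.4, -2.4, -1.0]
grip_width: 0.0302
```

```bash
python3 d.py .656 -.12 .017 90
```

```text
pos [ 0.6549 -0.2256  0.0113] F [-1.4 -2.4 -1. ] toolxyz mm [105.6   0.4  -5.8] rot [-0.2  0.1 -0.3]
```

Request:
jog_arm(
  deltas=[
    [[13,0,-2,0,0,-0.3,30],[13,0,-2,0,0,0,30],[13,0,-1,0,0,0,30],[13,0,-1,0,0,0,30],[13,0,-1,0,0,0,30]],
  ],
)

```text
clock: 9.8
eef_pos: [0.6561, -0.1557, 0.0208]
tool_rot: [0.707, 0.707, -0.001, 0.001]
ft_force: [-0.5, -1.4, -1.7]
grip_width: 0.0298
```

```bash
python3 d.py .656 -.06 .017 90
```

```text
pos [ 0.6561 -0.1557  0.0208] F [-0.5 -1.4 -1.7] toolxyz mm [95.8 -0.1  3.5] rot [ 0.   0.2 -0. ]
```

Request:
jog_arm(
  deltas=[
    [[15,0,0,0,0,0,30],[15,0,0,0,0,0,30],[15,0,0,0,0,0,30],[15,0,0,0,0,0,30],[15,0,0,0,0,0,30]],
  ],
)

```text
clock: 10.3
eef_pos: [0.6559, -0.0735, 0.0207]
tool_rot: [0.707, 0.707, -0.001, 0.001]
ft_force: [-0.6, -2.4, -0.8]
grip_width: 0.0298
```

```bash
python3 d.py .656 0 .017 90
```

```text
pos [ 0.6559 -0.0735  0.0207] F [-0.6 -2.4 -0.8] toolxyz mm [73.5  0.1  3.4] rot [ 0.   0.2 -0. ]
```

Request:
jog_arm(
  deltas=[
    [[15,0,0,0,0,0,30],[15,0,0,0,0,0,30],[15,0,0,0,0,0,30],[15,0,0,0,0,0,30],[13,0,0,0,0,0,30]],
  ],
)

```text
clock: 10.8
eef_pos: [0.6556, 0.0069, 0.0203]
tool_rot: [0.707, 0.707, -0.001, 0.001]
ft_force: [0.3, -2.3, -1.3]
grip_width: 0.0299
```

```bash
python3 d.py .656 .1 .017 90
python3 - <<'E'
from h import *
p=camera('scene');q=camera('side')
cv2.imwrite('pics/s2.png',np.hstack([cv2.resize(p[120:290,120:345,::-1],(450,340)),cv2.resize(q[130:290,130:300,::-1],(340,340))]))
b=model('side');l=masks_of('box','side')[0]['pixels'];print(fit('box',[(b,l)],[.655,.08,0]))
E
```

```text
pos [0.6556 0.0069 0.0203] F [ 0.3 -2.3 -1.3] toolxyz mm [93.1  0.5  3. ] rot [-0.   0.2  0. ]
(array([0.66076537, 0.08378953, 0.02236629]), np.float64(0.9231156706809998))
```

View pics/s2.png

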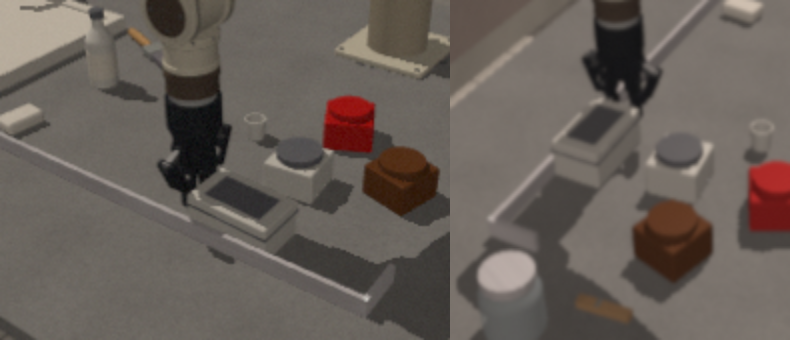

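The box is sliding along the back rail and passing the tub with a gap; in the crop it is at (240,205) and the tub at (300,165). The end stop at (380,290) is clear, so I'll carry on.

Request:
jog_arm(
  deltas=[
    [[15,0,0,0,0,0,30],[15,0,0,0,0,0,30],[15,0,0,0,0,0,30],[15,0,0,0,0,0,30],[15,0,0,0,0,0,30]],
  ],
)

```text
clock: 11.45
eef_pos: [0.6558, 0.0818, 0.0208]
tool_rot: [0.709, 0.706, -0.002, 0.003]
ft_force: [-1.3, -4.1, 0.9]
grip_width: 0.03
```

Request:
jog_arm(
  deltas=[
    [[14,0,0,0,0,0,30],[12,0,0,0,0,0,30],[10,0,0,0,0,0,30],[8,0,0,0,0,0,30],[4,0,0,0,0,0,30]],
  ],
)

```text
clock: 11.95
eef_pos: [0.6555, 0.136, 0.0208]
tool_rot: [0.708, 0.707, -0.003, 0.003]
ft_force: [-1.5, -5.9, 1.8]
grip_width: 0.0299
```

```bash
python3 d.py .656 .154 .017 90
```

```text
pos [0.6555 0.136  0.0208] F [-1.5 -5.9  1.8] toolxyz mm [18.   0.4  3.6] rot [ 0.   0.5 -0.1]
```

Request:
jog_arm(
  deltas=[
    [[5,0,0,0,0,0,30],[5,0,0,0,0,0,30],[4,0,0,0,0,0,30],[4,0,0,0,0,0,30]],
  ],
)

```text
clock: 12.35
eef_pos: [0.6553, 0.1528, 0.0208]
tool_rot: [0.708, 0.706, -0.005, 0.004]
ft_force: [-1.4, -16.0, 3.8]
grip_width: 0.0299
```

Request:
jog_arm(
  deltas=[
    [[4,0,0,0,0,0,30],[4,0,0,0,0,0,30]],
  ],
)

```text
clock: 12.55
eef_pos: [0.6553, 0.1522, 0.0209]
tool_rot: [0.71, 0.704, -0.01, 0.01]
ft_force: [-2.2, -14.1, 4.1]
grip_width: 0.0302
```

Request:
jog_arm(
  deltas=[
    [[-15,0,0,0,0,0,30],[-15,0,-30,0,0,0,30],[0,0,-50,0,0,0,30],[0,-30,-50,0,0,0,30],[-10,-50,0,0,0,0,30]],
  ],
)

```text
clock: 13.05
eef_pos: [0.5828, 0.1183, 0.1466]
tool_rot: [0.711, 0.703, -0.006, 0.005]
ft_force: [0.6, 0.9, -0.1]
grip_width: 0.0299
```

Request:
jog_arm(
  deltas=[
    [[0,-45,0,0,0,8.5,30],[0,-40,0,0,0,8.5,30],[0,0,0,0,0,8.5,30],[0,0,0,0,0,8.5,30],[0,0,0,0,0,8.5,30]],
  ],
)

```text
clock: 13.55
eef_pos: [0.4887, 0.1279, 0.1485]
tool_rot: [0.92, 0.392, -0.001, 0.001]
ft_force: [0.4, -0.0, -0.1]
grip_width: 0.0304
```

```bash
python3 d.py .442 .086 .12 0
python3 - <<'E'
from h import *
a=model('scene');p=camera('scene');b=model('side');q=camera('side')
k=best('box','scene',(285,240));l=masks_of('box','side')[0]['pixels']
for v in([(a,k)],[(b,l)],[(a,k),(b,l)]): print('box',fit('box',v,[.66,.23,0]))
k=best('tub','scene',(268,204));l=best('tub','side',(245,209))
for v in([(a,k)],[(b,l)],[(a,k),(b,l)]): print('tub',fit('tub',v,[.517,.086,.1]))
cv2.imwrite('pics/s3.png',np.hstack([cv2.resize(p[150:290,200:385,::-1],(450,340)),cv2.resize(q[160:300,130:270,::-1],(340,340))]))
E
```

```text
pos [0.4887 0.1279 0.1485] F [ 0.4 -0.  -0.1] toolxyz mm [-62.5  -4.8  28.6] rot [ 0.1  0.1 46.2]
box (array([0.66, 0.23, 0.  ]), np.float64(0.0))
box (array([ 0.66163468,  0.22562411, -0.01568785]), np.float64(0.8576883673667908))
box (array([ 0.66163468,  0.22562411, -0.01568785]), np.float64(0.4288442134857178))
tub (array([0.51625327, 0.08886719, 0.12646825]), np.float64(0.9480929970741272))
tub (array([0.51771714, 0.08447483, 0.14925615]), np.float64(0.9415631294250488))
tub (array([0.51650305, 0.08789751, 0.12259753]), np.float64(0.9331439435482025))
```

View pics/s3.png

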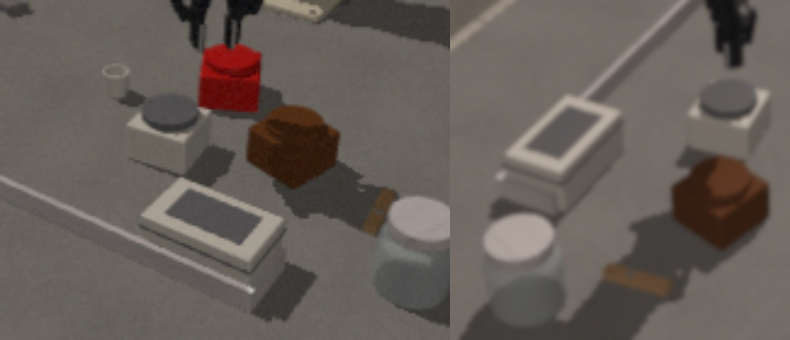

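Both cameras show the box in the corner, at (210,220) in the left crop, and the tub and everything else where they were. Next is the tub.

Request:
jog_arm(
  deltas=[
    [[0,0,0,0,0,8.5,40],[0,0,0,0,0,8.5,40],[0,0,0,0,0,8.5,40],[0,0,0,0,0,8.5,40],[0,0,0,0,0,8.5,40]],
  ],
)

```text
clock: 14.35
eef_pos: [0.4985, 0.0828, 0.1475]
tool_rot: [0.997, 0.072, -0.003, -0.02]
ft_force: [0.7, -1.1, -0.2]
grip_width: 0.0396
```

Request:
jog_arm(
  deltas=[
    [[-23,20,0,0,0,3.7,40],[-24,21,0,0,0,0,40],[0,0,0,0,0,0,40]],
  ],
)

```text
clock: 14.65
eef_pos: [0.4573, 0.0269, 0.145]
tool_rot: [0.999, 0.041, -0.003, -0.023]
ft_force: [-0.1, 0.5, -0.3]
grip_width: 0.04
```

```bash
python3 d.py .442 .086 .017 0
```

```text
pos [0.4573 0.0269 0.145 ] F [-0.1  0.5 -0.3] toolxyz mm [ -9.8 -54.3 130.6] rot [-2.6  0.4  4.7]
```

Request:
jog_arm(
  deltas=[
    [[-5,-20,0,-2.6,0.4,4.7,40],[-10,-25,0,0,0,0,40],[0,-12,0,0,0,0,40],[0,0,0,0,0,0,40]],
  ],
)

```text
clock: 15.05
eef_pos: [0.442, 0.0389, 0.1471]
tool_rot: [0.999, 0.031, 0.001, -0.02]
ft_force: [-0.9, -0.4, 0.4]
grip_width: 0.0401
```

```bash
python3 d.py .442 .086 .017 0
```

```text
pos [0.442  0.0389 0.1471] F [-0.9 -0.4  0.4] toolxyz mm [  2.6 -41.7 131.9] rot [-2.3 -0.1  3.6]
```

```bash
python3 -c "
from h import *
print(np.round(get_obs()['joint_pos'],3))"
```

```text
[ 0.06   0.187 -0.293  1.088  0.041  3.14 ]
```

Joint 6 is at its limit, so I'll turn the tool the other way. With x along -world x, the jaws still lie along y.

Request:
jog_arm(
  deltas=[
    [[0,0,0,2.3,0,-8,40],[0,0,0,0,0,-8.5,40],[0,0,0,0,0,-8.5,40],[0,0,0,0,0,-8.5,40],[0,0,0,0,0,-8.5,40]],
  ],
)

```text
clock: 15.55
eef_pos: [0.4449, 0.0429, 0.1474]
tool_rot: [0.918, 0.393, 0.015, -0.039]
ft_force: [0.1, -0.2, -0.1]
grip_width: 0.04
```

Request:
jog_arm(
  deltas=[
    [[0,0,0,0,0,-8.5,40],[0,0,0,0,0,-8.5,40],[0,0,0,0,0,-8.5,40],[0,0,0,0,0,-8.5,40],[0,0,0,0,0,-8.5,40]],
  ],
)

```text
clock: 16.05
eef_pos: [0.4481, 0.0466, 0.1474]
tool_rot: [0.71, 0.702, 0.03, -0.031]
ft_force: [-0.2, 0.4, -0.0]
grip_width: 0.0402
```

Request:
jog_arm(
  deltas=[
    [[0,0,0,0,0,-8.5,40],[0,0,0,0,0,-8.5,40],[0,0,0,0,0,-8.5,40],[0,0,0,0,0,-8.5,40],[0,0,0,0,0,-8.5,40]],
  ],
)

```text
clock: 16.55
eef_pos: [0.4513, 0.0503, 0.1474]
tool_rot: [0.404, 0.914, 0.04, -0.018]
ft_force: [0.4, -0.3, 0.2]
grip_width: 0.04
```

Request:
jog_arm(
  deltas=[
    [[0,0,0,0,0,-8.5,40],[0,0,0,0,0,-8.5,40],[0,0,0,0,0,-8.5,40],[0,0,0,0,0,-8.5,40],[0,0,0,0,0,-8.5,40]],
  ],
)

```text
clock: 17.05
eef_pos: [0.4544, 0.0541, 0.1474]
tool_rot: [0.041, 0.998, 0.045, -0.002]
ft_force: [-0.2, 0.6, 0.4]
grip_width: 0.0396
```

```bash
python3 d.py .442 .086 .017 180;python3 -c "
from h import *
print(np.round(get_obs()['joint_pos'],3))"
```

```text
pos [0.4544 0.0541 0.1474] F [-0.2  0.6  0.4] toolxyz mm [ 14.1  18.8 132.7] rot [ 5.2 -0.2 -4.7]
[ 0.059  0.21  -0.266  1.089  0.091  0.141]
```

Request:
jog_arm(
  deltas=[
    [[0,0,0,5.2,0,-4.7,40],[12,30,0,0,0,0,40],[0,0,0,0,0,0,40]],
  ],
)

```text
clock: 17.35
eef_pos: [0.4442, 0.0862, 0.1473]
tool_rot: [-0.004, 1.0, -0.001, -0.001]
ft_force: [0.2, -1.0, -0.3]
grip_width: 0.04
```

```bash
python3 d.py .442 .086 .015 180
```

```text
pos [0.4442 0.0862 0.1473] F [ 0.2 -1.  -0.3] toolxyz mm [  2.    0.  132.3] rot [-0.1 -0.1  0.4]
```

Request:
jog_arm(
  deltas=[
    [[4,0,30,0,0,0.4,40],[2,0,30,0,0,0,40],[1,0,28,0,0,0,40],[0,0,25,0,0,0,40],[0,0,16,0,0,0,40]],
  ],
)

```text
clock: 17.85
eef_pos: [0.445, 0.0897, 0.0179]
tool_rot: [-0.004, 1.0, 0.001, 0.006]
ft_force: [0.1, -0.1, 0.3]
grip_width: 0.0404
```

```bash
python3 d.py .46 .087 .015 180
```

```text
pos [0.445  0.0897 0.0179] F [ 0.1 -0.1  0.3] toolxyz mm [-14.9  -2.9   3.1] rot [0.1 0.7 0.5]
```

Request:
jog_arm(
  deltas=[
    [[-12,-3,1,0,0.7,0.5,40],[-12,0,0,0,0,0,40],[-12,0,0,0,0,0,40],[-12,0,0,0,0,0,40],[-12,0,0,0,0,0,40]],
  ],
)

```text
clock: 18.35
eef_pos: [0.4999, 0.0871, 0.0125]
tool_rot: [-0.002, 1.0, 0.001, -0.009]
ft_force: [-4.1, -0.1, 4.2]
grip_width: 0.04
```

```bash
python3 d.py .6 .087 .017 180
```

```text
pos [0.4999 0.0871 0.0125] F [-4.1 -0.1  4.2] toolxyz mm [-100.    -0.6   -6.3] rot [ 0.1 -1.   0.3]
```

Request:
jog_arm(
  deltas=[
    [[-12,0,-3,0,-1,0.3,40],[-12,0,-1,0,0,0,40],[-12,0,-1,0,0,0,40],[-12,0,0,0,0,0,40],[-12,0,0,0,0,0,40]],
  ],
)

```text
clock: 18.85
eef_pos: [0.564, 0.0875, 0.0176]
tool_rot: [-0.0, 1.0, 0.001, 0.001]
ft_force: [-1.7, -0.2, -2.0]
grip_width: 0.04
```

```bash
python3 d.py .608 .087 .017 180
```

```text
pos [0.564  0.0875 0.0176] F [-1.7 -0.2 -2. ] toolxyz mm [-44.   -0.5   0.7] rot [0.1 0.1 0. ]
```

Request:
jog_arm(
  deltas=[
    [[-10,0,0,0,0,0,40],[-10,0,0,0,0,0,40],[-8,0,0,0,0,0,40],[-6,0,0,0,0,0,40],[-4,0,0,0,0,0,40]],
  ],
)

```text
clock: 19.35
eef_pos: [0.6065, 0.0877, 0.0178]
tool_rot: [-0.001, 1.0, 0.001, 0.002]
ft_force: [-2.0, -0.8, 1.7]
grip_width: 0.0399
```

Request:
jog_arm(
  deltas=[
    [[-3,0,0,0,0,0,40],[-3,0,0,0,0,0,40],[-3,0,0,0,0,0,40],[-3,0,0,0,0,0,40]],
  ],
)

```text
clock: 19.75
eef_pos: [0.6069, 0.0875, 0.0179]
tool_rot: [-0.001, 1.0, 0.001, -0.01]
ft_force: [-9.0, -0.4, 6.1]
grip_width: 0.0402
```

```bash
python3 d.py .58 .087 .12 180
```

```text
pos [0.6069 0.0875 0.0179] F [-9.  -0.4  6.1] toolxyz mm [  28.8   -0.3 -101.6] rot [ 0.1 -1.1  0.2]
```

Request:
jog_arm(
  deltas=[
    [[15,0,0,0,-1,0,40],[12,0,0,0,0,0,60],[0,40,0,0,0,0,70],[0,45,0,0,0,0,70],[0,45,0,0,0,0,70]],
  ],
)

```text
clock: 20.25
eef_pos: [0.5826, 0.2144, 0.0209]
tool_rot: [0.005, 1.0, 0.0, 0.003]
ft_force: [1.3, -0.0, -0.1]
grip_width: 0.0701
```

```bash
python3 d.py .605 .225 .015 180
```

```text
pos [0.5826 0.2144 0.0209] F [ 1.3 -0.  -0.1] toolxyz mm [-22.3  10.8   6. ] rot [ 0.   0.3 -0.5]
```

Request:
jog_arm(
  deltas=[
    [[-8,10,5,0,0,-0.5,70],[-8,0,0,0,0,0,70],[-5,0,0,0,0,0,70],[-4,0,0,0,0,0,70],[-4,0,0,0,0,0,70]],
  ],
)

```text
clock: 20.75
eef_pos: [0.6067, 0.2321, 0.018]
tool_rot: [-0.003, 1.0, 0.004, -0.002]
ft_force: [-15.3, 5.2, 9.7]
grip_width: 0.0699
```

Request:
jog_arm(
  deltas=[
    [[-5,0,0,0,0,0,70],[-5,0,0,0,0,0,70]],
  ],
)

```text
clock: 20.95
eef_pos: [0.6058, 0.2321, 0.0181]
tool_rot: [-0.003, 1.0, 0.006, -0.014]
ft_force: [-15.0, 4.1, 8.0]
grip_width: 0.0698
```

```bash
python3 d.py .58 .225 .15 180
```

```text
pos [0.6058 0.2321 0.0181] F [-15.    4.1   8. ] toolxyz mm [  29.5   -5.4 -131.3] rot [ 0.7 -1.6  0.3]
```

Request:
jog_arm(
  deltas=[
    [[15,0,0,0,-1.2,0,70],[20,0,-10,0,0,0,50],[0,0,-45,0,0,0,30],[0,-20,-50,0,0,0,30],[0,-50,-20,0,0,0,30]],
  ],
)

```text
clock: 21.45
eef_pos: [0.5666, 0.1589, 0.139]
tool_rot: [-0.002, 1.0, 0.003, -0.01]
ft_force: [1.1, -1.2, -0.4]
grip_width: 0.0299
```

Request:
jog_arm(
  deltas=[
    [[0,-50,0,0,0,0,30],[0,-50,0,0,0,0,30],[0,-50,0,0,0,0,30],[0,0,0,0,0,8.5,30],[0,0,0,0,0,8.5,30]],
  ],
)

```text
clock: 21.95
eef_pos: [0.5702, -0.0055, 0.1465]
tool_rot: [0.153, 0.988, 0.002, -0.003]
ft_force: [0.4, 1.0, 0.5]
grip_width: 0.0299
```

Request:
jog_arm(
  deltas=[
    [[0,0,0,0,0,8.5,30],[0,0,0,0,0,8.5,30],[0,0,0,0,0,8.5,30],[0,0,0,0,0,8.5,30],[0,0,0,0,0,8.5,30]],
  ],
)

```text
clock: 22.45
eef_pos: [0.5693, -0.017, 0.1485]
tool_rot: [0.503, 0.864, 0.001, -0.002]
ft_force: [0.3, -1.0, -0.3]
grip_width: 0.03
```

Request:
jog_arm(
  deltas=[
    [[0,0,0,0,0,8.5,30],[0,0,0,0,0,8.5,30],[0,0,0,0,0,8.5,30],[0,0,0,0,0,5,30],[0,0,0,0,0,0,30]],
  ],
)

```text
clock: 22.95
eef_pos: [0.5683, -0.0259, 0.1501]
tool_rot: [0.718, 0.696, 0.0, -0.001]
ft_force: [-0.1, 0.3, -0.5]
grip_width: 0.0299
```

```bash
python3 d.py .656 .003 .12 90;python3 - <<'E'
from h import *
a=model('scene');p=camera('scene');b=model('side');q=camera('side')
k=best('tub','scene',(245,215));l=best('tub','side',(220,190))
for v in([(a,k)],[(b,l)]): print('tub',fit('tub',v,[.66,.087,0]))
E
```

```text
pos [ 0.5683 -0.0259  0.1501] F [-0.1  0.3 -0.5] toolxyz mm [31.6 86.8 30. ] rot [-0.1 -0.1 -1.8]
tub (array([0.65648381, 0.0849645 , 0.15951779]), np.float64(0.7751354575157166))
tub (array([0.66294118, 0.0805216 , 0.13622107]), np.float64(0.8588081002235413))
```

Run:
```python
from h import *
p=camera('scene');q=camera('side')
cv2.imwrite('pics/s4.png',np.hstack([cv2.resize(p[170:270,210:330,::-1],(450,375),interpolation=cv2.INTER_CUBIC),cv2.resize(q[160:260,150:250,::-1],(345,375),interpolation=cv2.INTER_CUBIC)]))
```

```text
(no output)
```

View pics/s4.png

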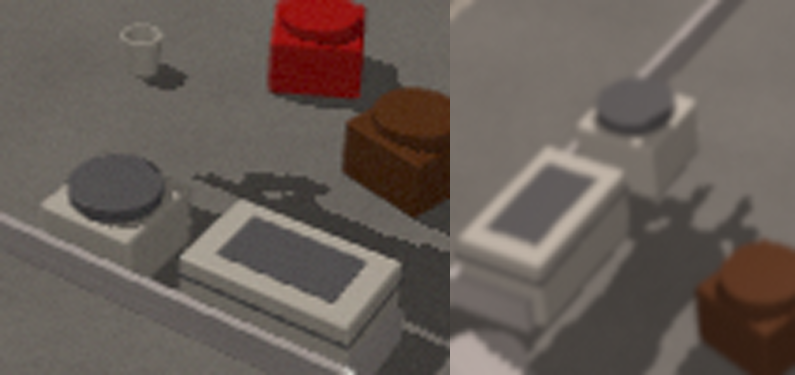

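Run:
```python
from h import *
a=model('scene');b=model('side')
def pr(m,n,p,x0,y0,s):
    c,si=np.cos(p[2]),np.sin(p[2]);Q=np.array([[x,y,z] for z in([.052] if n=='tub' else [.06]) for x,y in((.04,-1),(.04,1),(-.04,1),(-.04,-1))]);Q[:,1]*=.04 if n=='tub' else .065
    W=np.c_[Q[:,0]*c-Q[:,1]*si+p[0],Q[:,0]*si+Q[:,1]*c+p[1],Q[:,2]]
    return ((proj(m,W)-[x0,y0]+.5)*s).round(0).tolist()
for y in(0,.08,.15): print(y,'tub BR BL FL FR',pr(a,'tub',[.66,.085,y],210,170,3.75),pr(b,'tub',[.66,.085,y],150,160,3.45))
print('box',pr(a,'box',[.66,.23,0],210,170,3.75),pr(b,'box',[.66,.23,0],150,160,3.45))
```

```text
0 tub BR BL FL FR [[36.0, 202.0], [127.0, 242.0], [191.0, 184.0], [102.0, 148.0]] [[172.0, 70.0], [122.0, 116.0], [200.0, 139.0], [247.0, 91.0]]
0.08 tub BR BL FL FR [[37.0, 205.0], [134.0, 241.0], [189.0, 181.0], [97.0, 149.0]] [[167.0, 71.0], [124.0, 118.0], [206.0, 138.0], [246.0, 88.0]]
0.15 tub BR BL FL FR [[38.0, 209.0], [139.0, 240.0], [188.0, 177.0], [91.0, 150.0]] [[163.0, 72.0], [125.0, 121.0], [210.0, 136.0], [244.0, 86.0]]
box [[175.0, 254.0], [346.0, 328.0], [403.0, 260.0], [238.0, 194.0]] [[95.0, 132.0], [2.0, 219.0], [85.0, 247.0], [175.0, 157.0]]
```

Request:
jog_arm(
  deltas=[
    [[0,30,0,0,0,-1.8,40],[5,35,0,0,0,0,40],[10,22,20,0,0,0,40],[5,0,30,0,0,0,40],[0,0,40,0,0,0,40]],
  ],
)

```text
clock: 23.75
eef_pos: [0.663, -0.0042, 0.0644]
tool_rot: [0.704, 0.71, 0.005, 0.004]
ft_force: [0.4, 0.0, -0.8]
grip_width: 0.0399
```

```bash
python3 d.py .656 0 .017 90
```

```text
pos [ 0.663  -0.0042  0.0644] F [ 0.4  0.  -0.8] toolxyz mm [ 4.2 -7.6 47.3] rot [ 0.7 -0.1  0.4]
```

Request:
jog_arm(
  deltas=[
    [[2,-9,10,0.7,0,0.4,40],[2,0,20,0,0,0,40],[0,0,16,0,0,0,40]],
  ],
)

```text
clock: 24.05
eef_pos: [0.6496, 0.0009, 0.0133]
tool_rot: [0.706, 0.708, -0.003, -0.004]
ft_force: [-0.1, 1.0, -0.1]
grip_width: 0.0399
```

```bash
python3 d.py .656 .07 .017 90
```

```text
pos [0.6496 0.0009 0.0133] F [-0.1  1.  -0.1] toolxyz mm [69.1  6.5 -3.7] rot [-0.5 -0.1  0.1]
```

Request:
jog_arm(
  deltas=[
    [[12,4,-3,-0.5,0,0,40],[12,2,-1,0,0,0,40],[10,0,-1,0,0,0,40],[10,0,0,0,0,0,40],[8,0,0,0,0,0,40]],
  ],
)

```text
clock: 24.55
eef_pos: [0.6545, 0.0558, 0.022]
tool_rot: [0.707, 0.708, -0.001, -0.0]
ft_force: [-1.1, -2.0, -1.0]
grip_width: 0.0397
```

Request:
jog_arm(
  deltas=[
    [[5,0,0,0,0,0,40],[4,0,0,0,0,0,40],[4,0,0,0,0,0,40],[3,0,0,0,0,0,40]],
  ],
)

```text
clock: 24.95
eef_pos: [0.6545, 0.0727, 0.0228]
tool_rot: [0.706, 0.708, -0.002, 0.001]
ft_force: [-1.0, -7.9, -3.5]
grip_width: 0.0404
```

```bash
python3 d.py .656 .073 .017 90
```

```text
pos [0.6545 0.0727 0.0228] F [-1.  -7.9 -3.5] toolxyz mm [0.3 1.5 5.8] rot [-0.1  0.3  0.1]
```

Request:
jog_arm(
  deltas=[
    [[4,0,0,0,0,0,40],[4,0,0,0,0,0,40],[-15,0,0,0,0,0,40],[-20,0,-20,0,0,0,40],[0,0,-50,0,0,0,40]],
  ],
)

```text
clock: 25.45
eef_pos: [0.649, 0.0375, 0.0847]
tool_rot: [0.708, 0.706, -0.013, -0.0]
ft_force: [-0.1, -0.1, 0.1]
grip_width: 0.0401
```

Request:
jog_arm(
  deltas=[
    [[0,-40,-40,0,0,0,40],[0,-50,-10,0,0,-8.5,40],[0,0,0,0,0,-8.5,40],[0,0,0,0,0,-8.5,40],[0,0,0,0,0,-8.5,40]],
  ],
)

```text
clock: 25.95
eef_pos: [0.565, 0.0379, 0.142]
tool_rot: [0.467, 0.884, -0.004, 0.001]
ft_force: [0.7, 0.5, -0.2]
grip_width: 0.0401
```

```bash
python3 d.py .57 .126 .15 180
python3 - <<'E'
from h import *
p=camera('scene');q=camera('side')
cv2.imwrite('pics/s5.png',np.hstack([cv2.resize(p[170:270,210:330,::-1],(450,375),interpolation=cv2.INTER_CUBIC),cv2.resize(q[160:260,150:250,::-1],(345,375),interpolation=cv2.INTER_CUBIC)]))
a=model('scene');b=model('side')
for c,s,q in(('scene',(255,220),a),('side',(210,200),b)):print(fit('tub',[(q,best('tub',c,s))],[.66,.125,0]))
E
```

```text
pos [0.565  0.0379 0.142 ] F [ 0.7  0.5 -0.2] toolxyz mm [69.8 53.8 -8.7] rot [ -0.5   0.1 -55.7]
(array([0.64338877, 0.10951279, 0.29161286]), np.float64(0.6702651381492615))
(array([0.65949132, 0.11334266, 0.23783062]), np.float64(0.6210110187530518))
```

View pics/s5.png

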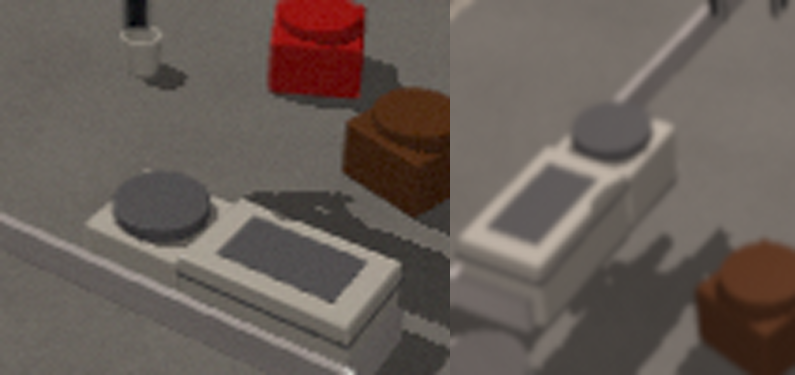

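The tub now sits squarely against the box and along the rail; their edges line up in both crops. I'll press both fronts at once, with one finger on the tub and one on the box, to seat and check them.

Request:
jog_arm(
  deltas=[
    [[0,0,0,0,0,-8.5,85],[0,0,0,0,0,-8.5,85],[0,0,0,0,0,-8.5,85],[0,0,0,0,0,-8.5,85],[0,0,0,0,0,-8.5,85]],
  ],
)

```text
clock: 26.65
eef_pos: [0.5676, 0.0382, 0.1408]
tool_rot: [0.115, 0.993, -0.003, -0.001]
ft_force: [-0.4, 0.7, 0.8]
grip_width: 0.0853
```

Request:
jog_arm(
  deltas=[
    [[0,0,0,0,0,-8.5,85],[0,0,0,0,0,-4.7,85],[0,40,0,0,0,0,85],[0,45,0,0,0,0,85],[0,40,0,0,0,0,85]],
  ],
)

```text
clock: 27.15
eef_pos: [0.5706, 0.161, 0.1393]
tool_rot: [0.008, 1.0, -0.002, -0.0]
ft_force: [0.6, 0.3, 0.3]
grip_width: 0.0848
```

```bash
python3 d.py .575 .168 .014 180
```

```text
pos [0.5706 0.161  0.1393] F [0.6 0.3 0.3] toolxyz mm [ -4.4   7.5 125.2] rot [-0.2 -0.1 -0.9]
```

Request:
jog_arm(
  deltas=[
    [[0,6,30,0,0,-0.9,85],[0,0,30,0,0,0,85],[0,0,28,0,0,0,85],[0,0,20,0,0,0,85],[0,0,12,0,0,0,85]],
  ],
)

```text
clock: 27.65
eef_pos: [0.5757, 0.1768, 0.0176]
tool_rot: [0.001, 1.0, 0.002, 0.004]
ft_force: [-0.9, -0.6, -0.1]
grip_width: 0.0851
```

```bash
python3 d.py .606 .168 .015 180
```

```text
pos [0.5757 0.1768 0.0176] F [-0.9 -0.6 -0.1] toolxyz mm [-30.3  -8.8   2.8] rot [ 0.2  0.5 -0.1]
```

Request:
jog_arm(
  deltas=[
    [[-8,-5,2,0,0.5,0,85],[-8,0,0,0,0,0,85],[-5,0,0,0,0,0,85],[-4,0,0,0,0,0,85]],
  ],
)

```text
clock: 28.05
eef_pos: [0.6035, 0.1709, 0.0155]
tool_rot: [0.003, 1.0, 0.002, -0.001]
ft_force: [0.8, 0.2, 0.8]
grip_width: 0.0847
```

Request:
jog_arm(
  deltas=[
    [[-4,0,0,0,0,0,85],[-5,0,0,0,0,0,85],[-5,0,0,0,0,0,85]],
  ],
)

```text
clock: 28.35
eef_pos: [0.6059, 0.1707, 0.0161]
tool_rot: [0.001, 1.0, 0.003, -0.013]
ft_force: [-13.9, -0.9, 9.0]
grip_width: 0.0853
```

Request:
jog_arm(
  deltas=[
    [[15,0,0,0,0,0,85],[20,0,-5,0,0,0,85],[0,0,-40,0,0,0,85],[0,0,-50,0,0,0,85],[20,-40,-50,0,0,0,85]],
  ],
)

```text
clock: 28.85
eef_pos: [0.5546, 0.1415, 0.1484]
tool_rot: [-0.001, 1.0, 0.001, -0.02]
ft_force: [1.1, -0.5, 0.3]
grip_width: 0.0849
```

Request:
jog_arm(
  deltas=[
    [[35,-40,-30,0,0,0,85],[40,-40,0,0,0,0,85],[40,-40,0,0,0,0,85],[0,0,0,0,0,0,85]],
  ],
)

```text
clock: 29.25
eef_pos: [0.4545, 0.0303, 0.1866]
tool_rot: [-0.001, 1.0, 0.002, -0.01]
ft_force: [0.7, 0.5, 0.1]
grip_width: 0.0851
```

```bash
python3 d.py .45 0 .2 180
python3 - <<'E'
from h import *
p=camera('scene');q=camera('side')
cv2.imwrite('pics/s6.png',np.vstack([np.hstack([cv2.resize(p[170:270,210:330,::-1],(450,375),interpolation=cv2.INTER_CUBIC),cv2.resize(q[160:260,150:250,::-1],(345,375),interpolation=cv2.INTER_CUBIC)]),cv2.resize(p[100:300,60:484,::-1],(795,220))]))
b=model('side');a=model('scene')
for c,m in(('scene',a),('side',b)):
  print(c,[(t,np.round(masks_of(t,c)[0]['at']).tolist()) if masks_of(t,c) else t for t in('cup','soap','stain','brush','jar')])
print(fit('box',[(b,masks_of('box','side')[0]['pixels'])],[.66,.23,0]))
E
```

```text
pos [0.4545 0.0303 0.1866] F [0.7 0.5 0.1] toolxyz mm [  4.8 -30.2 -13.4] rot [ 0.2 -1.1  0.1]
scene [('cup', [250.0, 182.0]), ('soap', [130.0, 181.0]), ('stain', [175.0, 144.0]), ('brush', [198.0, 149.0]), ('jar', [374.0, 252.0])]
side [('cup', [284.0, 192.0]), 'soap', ('stain', [326.0, 135.0]), ('brush', [357.0, 154.0]), ('jar', [159.0, 269.0])]
(array([0.66313166, 0.22204282, 0.01104766]), np.float64(0.8451691269874573))
```

View pics/s6.png

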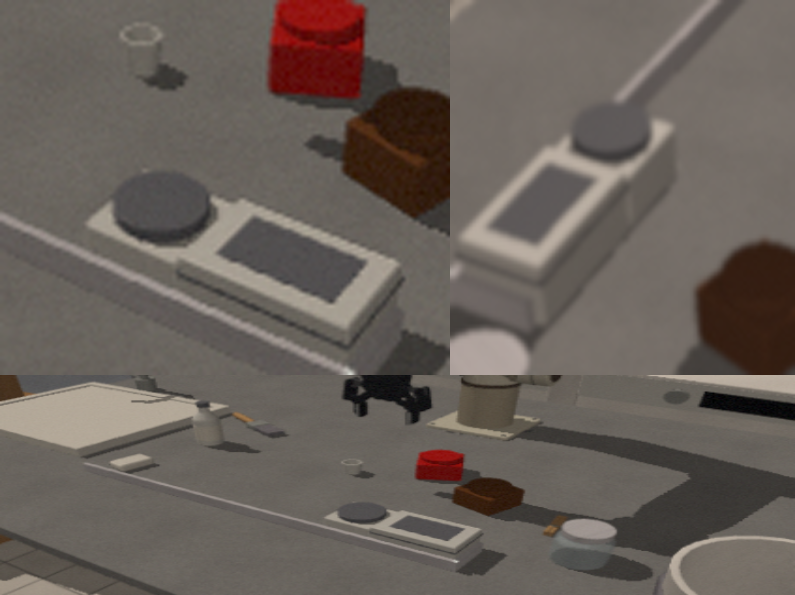

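The box is in the corner, the tub touches its free end, and both are flush along the back rail. The other things have not moved, and the gripper is well clear, so I'm handing in.

```bash
python3 -c "
from workcell import *
print(job_done(),get_obs()['clock'])"
```

```text
the job is handed in; nothing more can be done
the job is handed in; nothing more can be done
```

The long white box is in the corner of the rail, and the white tub is flush against the back rail and up against the box's free end. I handed the job in after about 29 s of the 72 s, with the gripper raised clear and reading no contact force.

**How it went:** I pushed the box back onto the rail and then along it to the end stop. Next I pushed the tub back to the rail and slid it along to the box. At the end I pressed lightly on both fronts at once to seat them. The highest force I read was about 25 N.

**Checks that agreed:**
- **Contact:** pushing stopped within about 3 mm of where the end stop, the back rail and the box end should be.
- **Last pictures:** the box and tub edges line up along the rail in both camera views.
- **Other things:** the cup, stain remover bottle, brush, jar and soap were found within about 4 pixels of where they started. The peg and the two look-alike tubs I checked only by eye, and they looked unmoved.

**Checks that disagreed:**
- **Tub angle:** the fits to the network masks put the tub at 0.14–0.29 rad once it was at the rail. They fitted poorly (overlap 0.62–0.86) because the masks of the touching white objects were unreliable. I went by the pictures and the contact positions instead.
- **Box position:** the last box fit was about 8 mm off along the rail, also a poor fit (overlap 0.85).

**Wrong turn:** joint 6 reached its limit while I was lining up for the tub, so I turned the tool the other way. Nothing was touched.

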